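# Make up the whisky stone tray and slide it under the shelf

## Robot

A 7-joint arm with a two-finger parallel gripper is mounted at the origin on the work surface. World frame = base frame: x ahead of the robot, y to its left, z up, the work surface at z = 0. Lengths are in m, angles in rad, forces in N, time in s.
With the tool pointing down it reaches from about 0.4 to 0.85 m from the base axis. Payload 4.5 kg.
Tool frame: the origin (TCP) lies midway between the tips of the shut fingers; the grasp point (between the pads) lies env.grasp_offset behind it (env.grasp_offset is the distance from the TCP to the grasp point, in m); z points along the fingers, y is the line along which they close (so a half turn about z gives the same grasp; the last joint's range is limited). The gripper opens to 88 mm and grips with 3 to 60 N. Pads are 18 mm wide; open, the fingers measure 123 mm over their backs; the gripper's body (75 mm by 187 mm) begins 45 mm behind the grasp point.
Start: joints at [1.313, 0.689, -0.195, 1.565, 0.157, 0.902, -0.215], TCP at [0.18, -0.599, 0.239] pointing down, gripper open.
Joint ranges: [-3.01, 3.01], [-0.46, 2.08], [-1.47, 1.51], [0.13, 2.56], [-1, 4.14], [0.04, 2.09], [-2.66, 2.66]. Speed limits (rad/s): [2.57, 2.57, 3.14, 3.14, 3.14, 3.14, 3.14].

## Interface

Orientations are given as a unit quaternion [w, x, y, z].
In Python, from workcell import env gives the robot as it stands.
- The arm moves only by the tool inch_along, called in YAML: its name, and indented under it one key for each argument. Schema: {"type":"object","properties":{"offsets":{"type":"object","properties":{"deltas":{"type":"array","items":{"type":"array","items":{"type":"number"},"minItems":4,"maxItems":4},"minItems":1,"maxItems":12}},"additionalProperties":false,"required":["deltas"]},"jaw":{"type":"number"},"only":{"type":"string"},"quiet":{"type":"boolean"},"lines":{"type":"string"}},"required":["offsets"],"additionalProperties":false}. offsets is an object whose key "deltas" holds a list of rows, 1 to 12 of them, each of 4 numbers: dx, dy, dz in m, then a turn about the tool's z in rad; each row shifts and turns the commanded pose from where the row before left it, along the tool's axes as they then stand; what a row does not reach is not made up. A row lasts 1/10 s, in which the tool goes at most 0.05 m and 0.15 rad, less where a joint would pass 70% of its speed; a pose out of reach is approached as far as the arm can. jaw is the finger opening in m, set as the call begins (left out keeps the last). The fingers move at their own pace and stop on an object; the grip force is fixed at half the most. Time passes only in rows, so rows that do not move let the fingers close. The tool returns the time, the measured TCP pose, the force, the opening and the grip force at its end. only (a regular expression) keeps the lines of the reply that match it, lines (a string "A,B") keeps lines A to B, and quiet returns only ok. Input that does not fit is refused with a message, and nothing moves.
- env.observe(): the state, without advancing time (a new reading comes with each control period).
- env.grab_frame(name): name is "scene" or "top" or "wrist"; returns a dict with "pixels" (384x512x3 uint8, blue, green, red), "fx", "fy", "cx", "cy" (pixels), "dist_coeffs" ([k1, k2, p1, p2, k3] as OpenCV has them; the pictures are not rectified), "camera_from_world" (4x4, takes a point from world to camera coordinates); the wrist camera has in their place "mount" (4x4, takes a point from camera to tool coordinates, whose origin is the TCP and whose axes are the flange's). Camera axes: x right, y down, z forward; pixel columns grow to the right and rows downward; lengths in m; the calibration is good to about 2 mm. A picture is of the moment at which its call begins: read the wrist's pose just before it. There is no depth.
- env.finish_job(): hands the job in; it is judged then, once.
The state is a dict: "t": time; "joints": joint angles; "joint_vel": joint speeds; "joint_efforts": joint torques, N m; "tool_pos": TCP position; "ee_rot": TCP orientation; "contact_force": force on the tool from outside, world axes, zero at the start; "wrist_torque": the same for the moment, N m; "opening": finger opening in m; "grasp_force": force on a finger pad.
Only numpy, scipy, OpenCV 4.12 (cv2) and the standard library are available. Lean on these libraries where they do the work, as an engineer would, in place of code of your own. Each camera call takes 0.05 s, during which the arm holds its last target. There are 200 camera calls.

## Task

Complete the whisky stone tray so that its three bays hold one cube, one round and one stick, each flat on the floor of its own bay and the same way up as it stands now: the shape already in the tray stays, so skip its twin and leave all spare stones where they lie on the boards. Then, without lifting or tipping the tray, slide it along the ledge in under the low shelf until the whole block of bays is beneath the shelf, only the pull tab showing, and let go. Do not push the decanter or ice bucket about.

Things in the scene. Friction and masses are not known exactly. Their poses are not given: they have to be found in the camera images.
- cube_a: Grey soapstone cube, edge 36 mm, 90 to 120 g. One of two alike. Origin at the centre of its underside, z up. It starts either on a wooden board or in the tray's middle bay, base 6 mm above the ledge, at any yaw.
- round_a: Grey soapstone round: thick disc on its flat face, diameter 48 mm, height 24 mm, 90 to 120 g. One of two alike. Origin at the centre of its underside, z up. It starts either on a wooden board or in the tray's middle bay, base 6 mm above the ledge, at any yaw.
- stick_a: Grey soapstone stick lying flat: 56 mm long (its x) by 22 mm wide (its y) by 26 mm high, 90 to 120 g. One of two alike. Origin at the centre of its underside, z up. It starts either on a wooden board or in the tray's middle bay, base 6 mm above the ledge, at any yaw.
- cube_b: Grey soapstone cube, edge 36 mm, 90 to 120 g. One of two alike. Origin at the centre of its underside, z up. It starts either on a wooden board or in the tray's middle bay, base 6 mm above the ledge, at any yaw.
- round_b: Grey soapstone round: thick disc on its flat face, diameter 48 mm, height 24 mm, 90 to 120 g. One of two alike. Origin at the centre of its underside, z up. It starts either on a wooden board or in the tray's middle bay, base 6 mm above the ledge, at any yaw.
- stick_b: Grey soapstone stick lying flat: 56 mm long (its x) by 22 mm wide (its y) by 26 mm high, 90 to 120 g. One of two alike. Origin at the centre of its underside, z up. It starts either on a wooden board or in the tray's middle bay, base 6 mm above the ledge, at any yaw.
- tray: Grey stone tray, about 0.6 kg, loose. Origin on the underside, middle of the bay block; x points away from the robot to the shelf, y along the bays. Block 74 mm (x) by 212 mm (y), floor 6 mm thick, wall tops 16 mm up, walls 5 mm thick; three bays 64 by 64 mm in a row. A flat tab, 60 mm wide, 6 mm thick, runs 49 mm out of its front (-x) and carries an upright steel pull bar.
- bay0 (a point): Centre of the +y end bay's floor (tray x 0, y +69 mm, 6 mm up). Empty at the start.
- bay1 (a point): Centre of the middle bay's floor (tray x 0, y 0, 6 mm up). Holds one stone at the start.
- bay2 (a point): Centre of the -y end bay's floor (tray x 0, y -69 mm, 6 mm up). Empty at the start.
- pull_bar (a point): Middle of the top of the tray's pull bar: upright plate 8 mm thick (tray x), 60 mm wide (tray y), top 45 mm above the ledge, at tray x -82 mm; 41 mm of free space between it and the bay block.
- tray_front_left (a point): Front left lower corner of the bay block (tray x -37, y +106 mm, z 0).
- tray_front_right (a point): Front right lower corner of the bay block (tray x -37, y -106 mm, z 0).
- shelf: Low painted pine shelf fixed on the ledge beyond the tray. Origin on the ledge below the middle of its front edge; x runs in under it, y along the edge. Depth 130 mm, underside 50 mm and top 62 mm up, free width 310 mm between end supports 12 mm thick. A 16 mm high batten along the back leaves 118 mm of depth. Empty below.
- board_left: Thin wooden board fixed on the ledge at the robot's left, 240 mm (x) by 90 mm (y), 6 mm thick, origin under its middle. Three stones start on it, about 85 mm apart.
- board_right: The same at the right, 170 mm (x) by 90 mm (y), 6 mm thick. Two stones start on it, about 96 mm apart.
- decanter: Empty square glass decanter, 80 by 80 mm, 217 mm high, loose. Origin under its middle. Bystander.
- bucket: White ceramic ice bucket with closed steel lid, diameter 116 mm, 153 mm high, loose. Origin under its middle. Bystander.

How it is judged:
On the way, in this order (a step that is already met when the one before it is completed fails the run):
1. the tray, not yet fully under the shelf, holds one cube, one round and one stick, one in each bay, flat and let go of; spares unmoved ((((z of cube_a in the frame of tray between 0.003 and 0.01 m and angle between cube_a's own z axis and vertical below 0.15 rad and (horizontal distance between cube_a and bay0 below 0.032 m or horizontal distance between cube_a and bay1 below 0.032 m or horizontal distance between cube_a and bay2 below 0.032 m)) and distance of cube_b from where it was at the start of the episode below 0.03 m) or ((z of cube_b in the frame of tray between 0.003 and 0.01 m and angle between cube_b's own z axis and vertical below 0.15 rad and (horizontal distance between cube_b and bay0 below 0.032 m or horizontal distance between cube_b and bay1 below 0.032 m or horizontal distance between cube_b and bay2 below 0.032 m)) and distance of cube_a from where it was at the start of the episode below 0.03 m)) and (((z of round_a in the frame of tray between 0.003 and 0.01 m and angle between round_a's own z axis and vertical below 0.15 rad and (horizontal distance between round_a and bay0 below 0.032 m or horizontal distance between round_a and bay1 below 0.032 m or horizontal distance between round_a and bay2 below 0.032 m)) and distance of round_b from where it was at the start of the episode below 0.03 m) or ((z of round_b in the frame of tray between 0.003 and 0.01 m and angle between round_b's own z axis and vertical below 0.15 rad and (horizontal distance between round_b and bay0 below 0.032 m or horizontal distance between round_b and bay1 below 0.032 m or horizontal distance between round_b and bay2 below 0.032 m)) and distance of round_a from where it was at the start of the episode below 0.03 m)) and (((z of stick_a in the frame of tray between 0.003 and 0.01 m and angle between stick_a's own z axis and vertical below 0.15 rad and (horizontal distance between stick_a and bay0 below 0.032 m or horizontal distance between stick_a and bay1 below 0.032 m or horizontal distance between stick_a and bay2 below 0.032 m)) and distance of stick_b from where it was at the start of the episode below 0.03 m) or ((z of stick_b in the frame of tray between 0.003 and 0.01 m and angle between stick_b's own z axis and vertical below 0.15 rad and (horizontal distance between stick_b and bay0 below 0.032 m or horizontal distance between stick_b and bay1 below 0.032 m or horizontal distance between stick_b and bay2 below 0.032 m)) and distance of stick_a from where it was at the start of the episode below 0.03 m)) and horizontal distance between any of cube_a, round_a, stick_a, cube_b, round_b, stick_b and bay0 below 0.032 m and horizontal distance between any of cube_a, round_a, stick_a, cube_b, round_b, stick_b and bay1 below 0.032 m and horizontal distance between any of cube_a, round_a, stick_a, cube_b, round_b, stick_b and bay2 below 0.032 m and contact force between the fingers and cube_a below 0.5 N and contact force between the fingers and round_a below 0.5 N and contact force between the fingers and stick_a below 0.5 N and contact force between the fingers and cube_b below 0.5 N and contact force between the fingers and round_b below 0.5 N and contact force between the fingers and stick_b below 0.5 N and not (x of each of tray_front_left, tray_front_right in the frame of shelf above -0.003 m and y of tray in the frame of shelf between -0.06 and 0.06 m and height (world z) of tray below 0.006 m)), for 0.2 s.
2. the filled tray has been slid fully under the shelf (x of each of tray_front_left, tray_front_right in the frame of shelf above -0.003 m and y of tray in the frame of shelf between -0.06 and 0.06 m and height (world z) of tray below 0.006 m), for 0.2 s.
At the end, for the whole second after the job is handed in: Each bay holds one stone, flat on its floor (under 32 mm off centre): a cube, a round, a stick. Their twins are within 30 mm of their starts. The bay block is wholly behind the shelf's front edge (3 mm allowed), flat on the ledge, under 60 mm off the middle; all at rest (all of step 2 and (((z of cube_a in the frame of tray between 0.003 and 0.01 m and angle between cube_a's own z axis and vertical below 0.15 rad and (horizontal distance between cube_a and bay0 below 0.032 m or horizontal distance between cube_a and bay1 below 0.032 m or horizontal distance between cube_a and bay2 below 0.032 m)) and distance of cube_b from where it was at the start of the episode below 0.03 m) or ((z of cube_b in the frame of tray between 0.003 and 0.01 m and angle between cube_b's own z axis and vertical below 0.15 rad and (horizontal distance between cube_b and bay0 below 0.032 m or horizontal distance between cube_b and bay1 below 0.032 m or horizontal distance between cube_b and bay2 below 0.032 m)) and distance of cube_a from where it was at the start of the episode below 0.03 m)) and (((z of round_a in the frame of tray between 0.003 and 0.01 m and angle between round_a's own z axis and vertical below 0.15 rad and (horizontal distance between round_a and bay0 below 0.032 m or horizontal distance between round_a and bay1 below 0.032 m or horizontal distance between round_a and bay2 below 0.032 m)) and distance of round_b from where it was at the start of the episode below 0.03 m) or ((z of round_b in the frame of tray between 0.003 and 0.01 m and angle between round_b's own z axis and vertical below 0.15 rad and (horizontal distance between round_b and bay0 below 0.032 m or horizontal distance between round_b and bay1 below 0.032 m or horizontal distance between round_b and bay2 below 0.032 m)) and distance of round_a from where it was at the start of the episode below 0.03 m)) and (((z of stick_a in the frame of tray between 0.003 and 0.01 m and angle between stick_a's own z axis and vertical below 0.15 rad and (horizontal distance between stick_a and bay0 below 0.032 m or horizontal distance between stick_a and bay1 below 0.032 m or horizontal distance between stick_a and bay2 below 0.032 m)) and distance of stick_b from where it was at the start of the episode below 0.03 m) or ((z of stick_b in the frame of tray between 0.003 and 0.01 m and angle between stick_b's own z axis and vertical below 0.15 rad and (horizontal distance between stick_b and bay0 below 0.032 m or horizontal distance between stick_b and bay1 below 0.032 m or horizontal distance between stick_b and bay2 below 0.032 m)) and distance of stick_a from where it was at the start of the episode below 0.03 m)) and horizontal distance between any of cube_a, round_a, stick_a, cube_b, round_b, stick_b and bay0 below 0.032 m and horizontal distance between any of cube_a, round_a, stick_a, cube_b, round_b, stick_b and bay1 below 0.032 m and horizontal distance between any of cube_a, round_a, stick_a, cube_b, round_b, stick_b and bay2 below 0.032 m and linear speed of tray below 0.01 m/s and linear speed of each of cube_a, round_a, stick_a, cube_b, round_b, stick_b below 0.02 m/s); the robot touches nothing.
It fails at once if the tray is lifted more than 20 mm or tipped more than 0.2 rad (height (world z) of tray above 0.02 m or angle between tray's own z axis and vertical above 0.2 rad).
It fails at once if the decanter or ice bucket is moved more than 30 mm (distance of any of decanter, bucket from where it was at the start of the episode above 0.03 m).
It also fails if it takes over 67 s, if anything falls off the work surface, if the arm or the gripper's body presses on something with over 40 N, if the wrist force passes 120 N, or if a joint passes its speed limit or range.

## Working session

There is one attempt and no reset: what is moved stays moved. The work goes in short steps, Python scripts to look and compute and a tool call to move; the robot and the scene stay as the last step left them, time stands still between calls to the robot, and variables do not carry over. Pictures are saved under pics/ and viewed, at most 10 in all, crops included, and the job is handed in when it is done.

```bash
ls; mkdir -p pics; cat > h.py <<'E'
import numpy as np, cv2
from workcell import env
def ray(f,uv,z):
    K=np.array([[f['fx'],0,f['cx']],[0,f['fy'],f['cy']],[0,0,1]])
    uv=np.array(uv,float).reshape(-1,1,2)
    n=cv2.undistortPoints(uv,K,np.array(f['dist_coeffs'])).reshape(-1,2)
    T=np.linalg.inv(np.array(f['camera_from_world']))
    d=np.c_[n,np.ones(len(n))]@T[:3,:3].T; o=T[:3,3]
    z=np.broadcast_to(z,len(n))
    return o+d*((z-o[2])/d[:,2])[:,None]
E
python3 - <<'E'
from h import *
import pickle
for n in ("top","scene"):
    f=env.grab_frame(n); pickle.dump(f,open(n+'.pkl','wb'))
    cv2.imwrite(f'pics/{n}0.png',cv2.resize(f['pixels'],(800,600),interpolation=cv2.INTER_CUBIC))
    print(n,np.linalg.inv(np.array(f['camera_from_world']))[:3,3])
print(env.observe(),env.grasp_offset)
E
```

```text
pics
workcell.py
top [0.41263443 0.00579931 0.92021022]
scene [ 1.04204981 -0.90440431  0.70073104]
{'t': 0.1, 'joints': array([ 1.31278327,  0.68987876, -0.19453306,  1.5661968 ,  0.15728967,
        0.90251682, -0.21509938]), 'joint_vel': array([ 0.00042805, -0.00175969,  0.00144253, -0.00232377,  0.00124061,
        0.00101864, -0.00042743]), 'joint_efforts': array([-3.29726259e-03, -5.28493631e+01, -1.27157897e+00, -1.53836507e+01,
       -5.25848719e-02,  1.94831424e-03,  8.02779846e-05]), 'tool_pos': array([ 0.17961468, -0.59806014,  0.23801541]), 'ee_rot': array([-7.86973718e-04,  9.89368723e-01,  1.45426554e-01, -1.68343163e-04]), 'contact_force': array([ 1.17227358, -0.85299806,  0.94382307]), 'wrist_torque': array([-0.01761099, -0.00373339, -0.01241358]), 'grasp_force': 0.0, 'opening': 0.0881350506411234} 0.0187
```

View pics/top0.png

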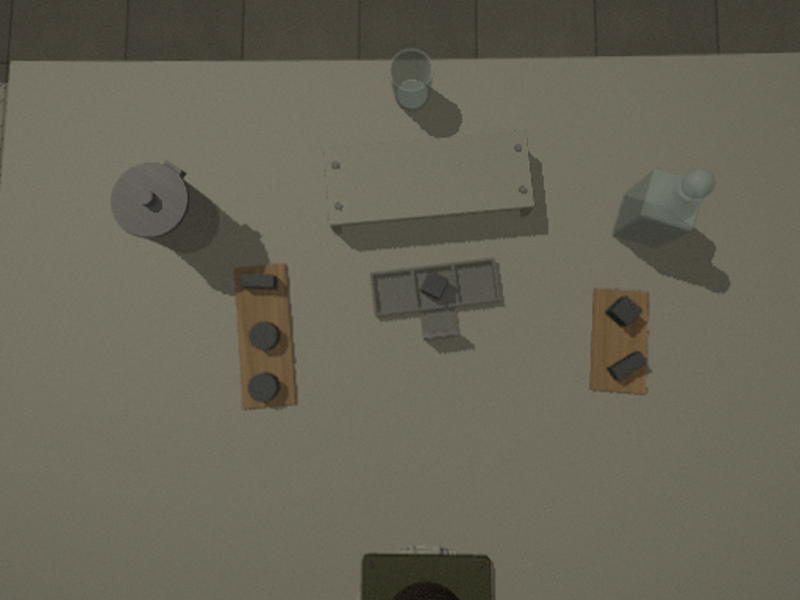

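View pics/scene0.png

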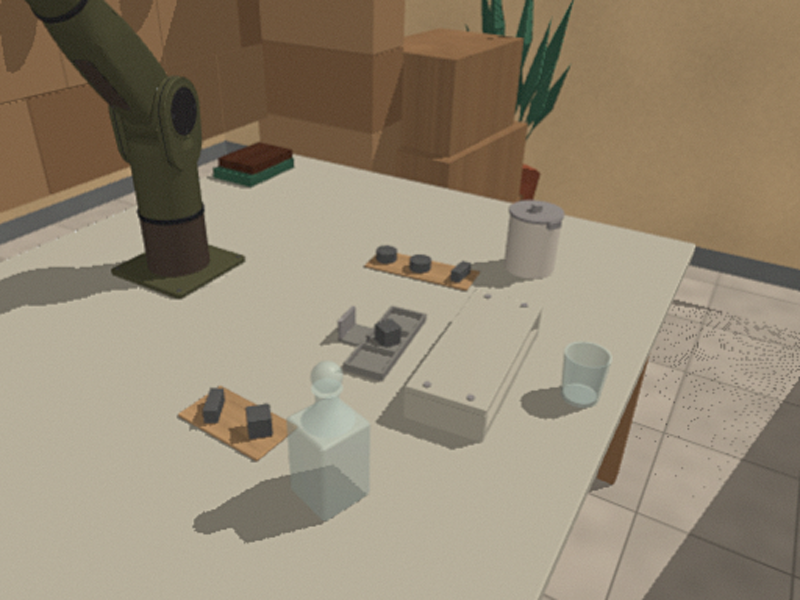

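The middle bay holds a cube at (435,286), so I need a round and a stick. The left board has a stick at (258,282) and rounds at (264,335) and (264,387). The right board has a cube at (624,311) and a stick at (628,366).

```bash
python3 - <<'E'
from h import *
import pickle
f=pickle.load(open('top.pkl','rb'));p=cv2.convertScaleAbs(f['pixels'],alpha=1.7)
a=cv2.resize(p[75:225,200:350],(600,600),interpolation=cv2.INTER_CUBIC)
cv2.imwrite('pics/tray0.png',a)
b=np.hstack([p[160:270,140:205],p[160:270,370:435]])
cv2.imwrite('pics/boards0.png',cv2.resize(b,None,fx=5,fy=5,interpolation=cv2.INTER_CUBIC))
E
```

```text
(no output)
```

View pics/tray0.png

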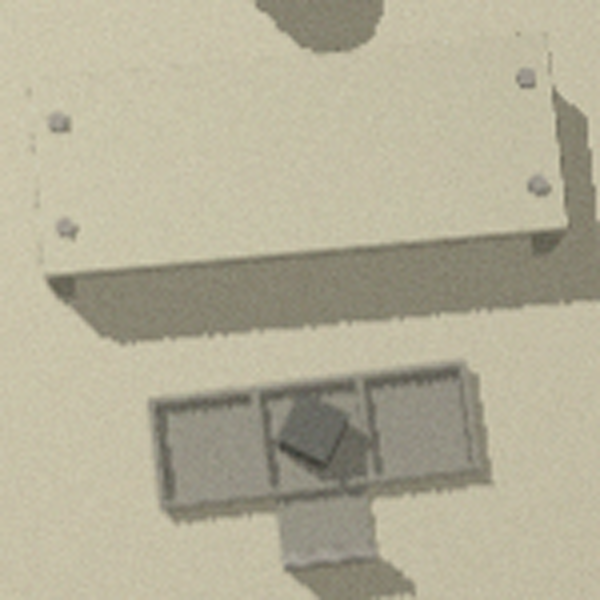

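View pics/boards0.png

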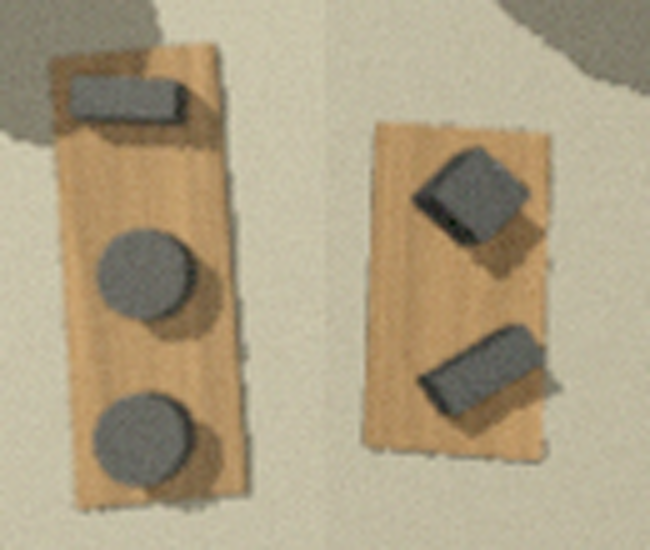

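```bash
cat >> h.py <<'E'
from scipy.spatial.transform import Rotation as R
def yaw(s):
    q=s['ee_rot']; X=R.from_quat([q[1],q[2],q[3],q[0]]).as_matrix(); return np.arctan2(X[1,0],X[0,0]),X
def go(x,y,z,psi):
    s=env.observe(); w,X=yaw(s); d=(psi-w+np.pi/2)%np.pi-np.pi/2
    c,n=np.cos(w+d),np.sin(w+d); A=np.array([[c,n,0],[n,-c,0],[0,0,-1]])
    print('TCP',s['tool_pos'].round(4),'yaw',w.round(3),'turn',(-d).round(3),'tool shift',(A@(np.array([x,y,z])-s['tool_pos'])).round(4),'tilt z',X[:,2].round(3),'j',s['joints'].round(2),'t',s['t'])
E
python3 - <<'E'
from h import *
import pickle
f=pickle.load(open('top.pkl','rb'))
t=lambda L,s,o:(np.array(L)+.5)/s-.5+np.array(o)
def P(n,L,s,o,z): r=ray(f,t(L,s,o),z); print(n,r[:,:2].round(4).tolist()); return r
T=P('tray',[(151,401),(463,363),(488,468),(167,508)],4,(200,75),.016)
c=T.mean(0); print(c, 'len',np.linalg.norm(T[0]-T[1]),np.linalg.norm(T[3]-T[2]),np.linalg.norm(T[0]-T[3]))
print('yaw',[np.arctan2(-(a-b)[0],(a-b)[1]) for a,b in((T[0],T[1]),(T[3],T[2]))])
S=P('shelf',[(45,274),(567,231)],4,(200,75),.062); d=S[0]-S[1]; print(np.linalg.norm(d),np.arctan2(-d[0],d[1]),S.mean(0))
P('barbase/tab',[(290,566),(377,557)],4,(200,75),.045)
P('cube',[(314,428)],4,(200,75),.042)
P('rounds',[(143,273),(140,439)],5,(140,160),.030)
P('stickL',[(71,77),(180,83),(180,122),(70,122)],5,(140,160),.032)
r=P('stickR',[(427,375),(517,325),(545,352),(450,412)],5,(305,160),.032);print(r.mean(0),np.linalg.norm(r[0]-r[1]),np.linalg.norm(r[3]-r[2]),np.linalg.norm(r[0]-r[3]),np.arctan2(*(r[1]-r[0])[1::-1]),np.arctan2(*(r[2]-r[3])[1::-1]))
E
```

```text
tray [[0.5577, 0.0925], [0.5828, -0.1131], [0.5132, -0.1283], [0.4868, 0.0812]]
[ 0.53511905 -0.01692381  0.016     ] len 0.20706395166819835 0.21118458439951165 0.07173709489834429
yaw [np.float64(0.12149278435804843), np.float64(0.12541151164945186)]
shelf [[0.6318, 0.1563], [0.6582, -0.1733]]
0.3305825772978235 0.08010708766161427 [ 0.64500633 -0.00850072  0.062     ]
barbase/tab [[0.4479, 0.0009], [0.4537, -0.0537]]
cube [[0.536, -0.0144]]
rounds [[0.453, 0.2685], [0.3686, 0.267]]
stickL [[0.5549, 0.3089], [0.5517, 0.2519], [0.5312, 0.2513], [0.5312, 0.3086]]
stickR [[0.4031, -0.2945], [0.4283, -0.3399], [0.4149, -0.3531], [0.3848, -0.3051]]
[ 0.40775491 -0.32313349  0.032     ] 0.0519566547382389 0.05664808598655084 0.021118956663216074 -1.065256699394748 -1.0116147897391448
```

```bash
sed -i 's/d=(psi-w+np.pi\/2)%np.pi-np.pi\/2/d=psi-w/' h.py
```

inch_along:
  offsets: {"deltas":[[0,0,0,-0.15],[0,0,0,-0.15],[0,0,0,-0.15],[0,0,0,-0.15],[0,0,0,-0.15],[0,0,0,-0.15],[0,0,0,-0.15],[0,0,0,-0.15],[0,0,0,-0.15],[0,0,0,-0.15],[0,0,0,-0.15],[0,0,0,-0.15]]}
  jaw: 0.05

```text
t: 1.3
tool_pos: [0.1795, -0.5984, 0.2383]
ee_rot: [-0.0, 0.499, 0.867, 0.0]
contact_force: [-0.0, 0.7, -0.4]
opening: 0.0499
grasp_force: 0.0
```

```bash
python3 -c "
from h import *
go(.408,-.323,.10,2.11)"
```

```text
TCP [ 0.1795 -0.5984  0.2383] yaw 2.098 turn -0.012 tool shift [0.119  0.3375 0.1383] tilt z [-0.001  0.001 -1.   ] j [ 1.57  0.76 -0.7   1.55  0.54  1.03  1.25] t 1.3
```

inch_along:
  offsets: {"deltas":[[0.013,0.0375,0.01,0],[0.013,0.0375,0.015,0],[0.013,0.0375,0.015,0],[0.013,0.0375,0.015,0],[0.013,0.0375,0.015,0],[0.013,0.0375,0.015,0],[0.013,0.0375,0.015,0],[0.013,0.0375,0.015,0],[0.015,0.0375,0.015,-0.012],[0,0,0,0],[0,0,0,0]]}

```text
t: 2.4
tool_pos: [0.4136, -0.3264, 0.1082]
ee_rot: [-0.001, 0.495, 0.869, -0.0]
contact_force: [-0.6, -0.5, 0.6]
opening: 0.0495
grasp_force: 0.0
```

```bash
python3 - <<'E'
from h import *
go(.408,-.323,.018,2.11)
s=env.observe();f=env.grab_frame("wrist")
import pickle;f['s']=s;pickle.dump(f,open('w1.pkl','wb'))
cv2.imwrite('pics/w1.png',cv2.resize(cv2.convertScaleAbs(f['pixels'],alpha=1.5),(800,600)))
E
```

```text
TCP [ 0.4136 -0.3264  0.1082] yaw 2.107 turn -0.003 tool shift [ 0.0057 -0.0031  0.0902] tilt z [-0.001  0.001 -1.   ] j [ 0.88  0.81 -0.5   1.96  0.71  0.56  0.42] t 2.4
```

View pics/w1.png

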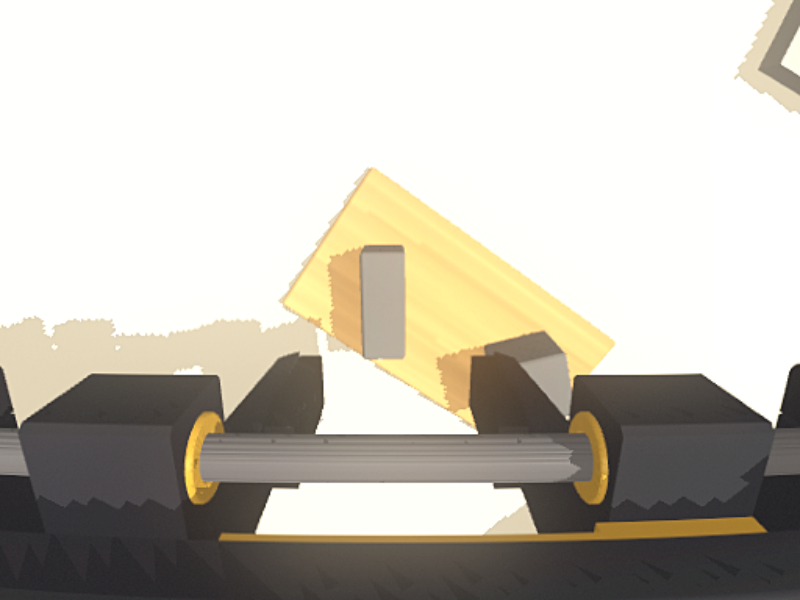

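The wrist view shows the stick top with corners (361,251), (405,251), (405,358) and (362,358), well aligned with the fingers.

```bash
cat >> h.py <<'E'
def wray(f,s,uv,z):
    T=np.eye(4); T[:3,:3]=yaw(s)[1]; T[:3,3]=s['tool_pos']
    g=dict(f); g['camera_from_world']=np.linalg.inv(T@np.array(f['mount'])); return ray(g,uv,z)
E
python3 - <<'E'
from h import *
import pickle
f=pickle.load(open('w1.pkl','rb'))
r=wray(f,f['s'],(np.array([(361,251),(405,251),(405,358),(362,358)])+.5)*.64-.5,.032)
m=r.mean(0);print(np.array(f['mount']).round(3),r.round(4),m,[np.linalg.norm(r[i]-r[i-1]) for i in range(4)])
psi=np.arctan2(*(r[0]-r[3])[1::-1]);p2=np.arctan2(*(r[1]-r[2])[1::-1]);print(psi,p2)
go(m[0],m[1],.018,2.107)
E
```

```text
[[ 0.    -0.963 -0.27   0.07 ]
 [ 1.     0.     0.001  0.   ]
 [-0.001 -0.27   0.963 -0.145]
 [ 0.     0.     0.     1.   ]] [[ 0.3829 -0.3071  0.032 ]
 [ 0.4009 -0.2964  0.032 ]
 [ 0.4292 -0.3434  0.032 ]
 [ 0.4104 -0.3545  0.032 ]] [ 0.40584796 -0.32533615  0.032     ] [np.float64(0.05486125643187171), np.float64(0.02097986814261722), np.float64(0.05484173055947502), np.float64(0.021858946148818958)]
2.0961178270517156 2.1121435323870568
TCP [ 0.4126 -0.3279  0.1085] yaw 2.104 turn -0.003 tool shift [ 0.0056 -0.0045  0.0905] tilt z [-0.002 -0.    -1.   ] j [ 0.88  0.81 -0.5   1.96  0.71  0.56  0.42] t 2.45
```

inch_along:
  offsets: {"deltas":[[0.0056,-0.004,0.03,0],[0,0,0.03,0],[0,0,0.02,0],[0,0,0.0105,0],[0,0,0,0],[0,0,0,0]]}

```text
t: 3.05
tool_pos: [0.4069, -0.3256, 0.0189]
ee_rot: [0.0, 0.497, 0.868, -0.0]
contact_force: [-0.1, 0.2, 0.4]
opening: 0.0499
grasp_force: 0.0
```

inch_along:
  offsets: {"deltas":[[0,0,0,0],[0,0,0,0],[0,0,0,0],[0,0,0,0],[0,0,0,0],[0,0,0,0],[0,0,0,0]]}
  jaw: 0

```text
t: 3.75
tool_pos: [0.407, -0.3249, 0.0187]
ee_rot: [0.0, 0.496, 0.868, -0.0]
contact_force: [-0.9, 0.2, 5.3]
opening: 0.0219
grasp_force: 30.0
```

inch_along:
  offsets: {"deltas":[[0,0,-0.04,0],[0,0,-0.04,0],[0,0,0,0.14],[0,0,0,0.14],[0,0,0,0.133],[0,0,0,0]]}

```text
t: 4.35
tool_pos: [0.4071, -0.3244, 0.0982]
ee_rot: [0.0, 0.663, 0.748, -0.0]
contact_force: [-0.6, -0.5, -0.6]
opening: 0.0218
grasp_force: 30.0
```

```bash
python3 -c "
from h import *
go(.5436,-.0854,.10,1.694)"
```

```text
TCP [ 0.4071 -0.3244  0.0982] yaw 1.691 turn -0.003 tool shift [ 0.2204  0.1649 -0.0018] tilt z [-0. -0. -1.] j [ 0.81  0.8  -0.37  1.99  0.62  0.47  0.09] t 4.35
```

inch_along:
  offsets: {"deltas":[[0.037,0.027,0,0],[0.037,0.027,0,0],[0.037,0.027,0,0],[0.037,0.027,0,0],[0.037,0.027,0,0],[0.036,0.03,0,0],[0,0,0,0],[0,0,0,0]]}

```text
t: 5.15
tool_pos: [0.5446, -0.0837, 0.0979]
ee_rot: [-0.0, 0.661, 0.75, 0.0]
contact_force: [-0.9, -0.5, -0.5]
opening: 0.0218
grasp_force: 30.0
```

```bash
python3 - <<'E'
from h import *
go(.5436,-.0854,.10,1.694)
s=env.observe();f=env.grab_frame("wrist")
import pickle;f['s']=s;pickle.dump(f,open('w2.pkl','wb'))
cv2.imwrite('pics/w2.png',cv2.resize(f['pixels'],(800,600)))
E
```

```text
TCP [ 0.5446 -0.0837  0.0979] yaw 1.697 turn 0.003 tool shift [-0.0015 -0.0012 -0.0021] tilt z [-0.     0.001 -1.   ] j [ 0.27  0.82 -0.33  1.9   0.51  0.51 -0.3 ] t 5.15
```

View pics/w2.png

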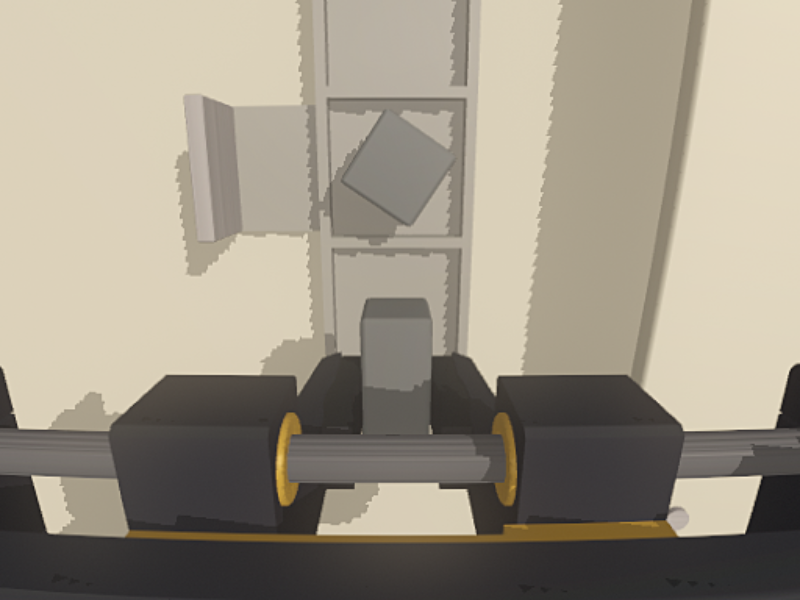

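The middle bay's inner rim corners are (328,98), (467,98), (464,236) and (331,237). The divider's lower edge runs from (333,248) to (462,247).

```bash
python3 - <<'E'
from h import *
import pickle
f=pickle.load(open('w2.pkl','rb'))
P=lambda L,z: wray(f,f['s'],(np.array(L)+.5)*.64-.5,z)
r=P([(328,98),(467,98),(464,236),(331,237)],.016)
m=r.mean(0);print(r.round(4),m.round(4),[np.linalg.norm(r[i]-r[i-1]).round(4) for i in range(4)])
a=np.mean([np.arctan2(-(r[i]-r[j])[0],(r[i]-r[j])[1]) for i,j in((0,3),(1,2))]);print('yaw',a)
y=np.array([-np.sin(a),np.cos(a)])
b0,b2=m[:2]+.069*y,m[:2]-.069*y;print(b0,b2)
print('bar',P([(184,95),(198,242)],.045).round(4))
print('shelf edge top',P([(708,0),(635,375)],.062).round(4), P([(690,0),(631,375)],.05).round(4))
go(*b2,.02,a+np.pi/2)
E
```

```text
[[ 0.5011  0.0132  0.016 ]
 [ 0.5637  0.0212  0.016 ]
 [ 0.5724 -0.0412  0.016 ]
 [ 0.5084 -0.0498  0.016 ]] [ 0.5364 -0.0142  0.016 ] [np.float64(0.0634), np.float64(0.0631), np.float64(0.063), np.float64(0.0646)]
yaw 0.12698583785871126
[0.52767565 0.05428558] [ 0.54515263 -0.08260326]
bar [[ 0.4479  0.0044  0.045 ]
 [ 0.4552 -0.0544  0.045 ]]
shelf edge top [[ 0.6389  0.06    0.062 ]
 [ 0.6477 -0.0848  0.062 ]] [[ 0.6385  0.0636  0.05  ]
 [ 0.6532 -0.0897  0.05  ]]
TCP [ 0.5436 -0.0857  0.0978] yaw 1.693 turn -0.004 tool shift [0.0029 0.0019 0.0778] tilt z [-0.002 -0.001 -1.   ] j [ 0.27  0.82 -0.33  1.9   0.51  0.51 -0.3 ] t 5.2
```

inch_along:
  offsets: {"deltas":[[0.0025,0.0015,0.03,0],[0,0,0.03,0],[0,0,0.01,0],[0,0,0.005,0],[0,0,0.004,0],[0,0,0,0],[0,0,0,0]]}

```text
t: 5.9
tool_pos: [0.5461, -0.083, 0.02]
ee_rot: [0.001, 0.664, 0.748, 0.0]
contact_force: [0.9, 0.5, 0.1]
opening: 0.0217
grasp_force: 30.0
```

inch_along:
  offsets: {"deltas":[[0,0,0,0],[0,0,0,0],[0,0,0,0],[0,0,0,0]]}
  jaw: 0.045

```text
t: 6.3
tool_pos: [0.5457, -0.0828, 0.0194]
ee_rot: [0.0, 0.663, 0.748, 0.0]
contact_force: [0.1, -0.1, 0.6]
opening: 0.0449
grasp_force: 0.0
```

inch_along:
  offsets: {"deltas":[[0,0,-0.04,0],[0,0,-0.04,0],[0,0,-0.02,0],[0,0,0,0]]}

```text
t: 6.7
tool_pos: [0.5475, -0.0829, 0.1221]
ee_rot: [0.002, 0.664, 0.748, 0.002]
contact_force: [1.1, -0.7, -0.3]
opening: 0.0449
grasp_force: 0.0
```

```bash
python3 -c "
from h import *
go(.3686,.267,.10,1.698)"
```

```text
TCP [ 0.5475 -0.0829  0.1221] yaw 1.69 turn -0.008 tool shift [ 0.3697 -0.1331  0.0221] tilt z [ 0.006 -0.    -1.   ] j [ 0.28  0.78 -0.36  1.88  0.49  0.56 -0.29] t 6.7
```

inch_along:
  offsets: {"deltas":[[0.041,-0.015,0,0],[0.041,-0.015,0,0],[0.041,-0.015,0,0],[0.041,-0.015,0,0],[0.041,-0.015,0.005,0],[0.041,-0.015,0.005,0],[0.041,-0.015,0.005,0],[0.041,-0.015,0.007,0],[0.0415,-0.013,0,0],[0,0,0,0],[0,0,0,0],[0,0,0,0]]}
  jaw: 0.066

```text
t: 7.9
tool_pos: [0.3695, 0.2664, 0.0968]
ee_rot: [0.001, 0.664, 0.748, -0.001]
contact_force: [0.8, 0.1, -0.1]
opening: 0.0663
grasp_force: 0.0
```

```bash
python3 - <<'E'
from h import *
go(.3686,.267,.10,1.694)
s=env.observe();f=env.grab_frame("wrist");g=env.grab_frame("top")
import pickle;f['s']=s;pickle.dump(f,open('w3.pkl','wb'))
a=cv2.resize(f['pixels'],(512,384))
b=cv2.resize(g['pixels'][150:270,220:330],(256,279),interpolation=cv2.INTER_CUBIC)
a=np.hstack([a,np.vstack([b,np.zeros((105,256,3),np.uint8)])])
cv2.imwrite('pics/w3.png',a)
E
```

```text
TCP [0.3695 0.2664 0.0968] yaw 1.689 turn -0.005 tool shift [ 0.0008 -0.0008 -0.0032] tilt z [-0.001 -0.002 -1.   ] j [-0.65  0.75 -0.13  2.18  0.38  0.23 -1.  ] t 7.9
```

View pics/w3.png

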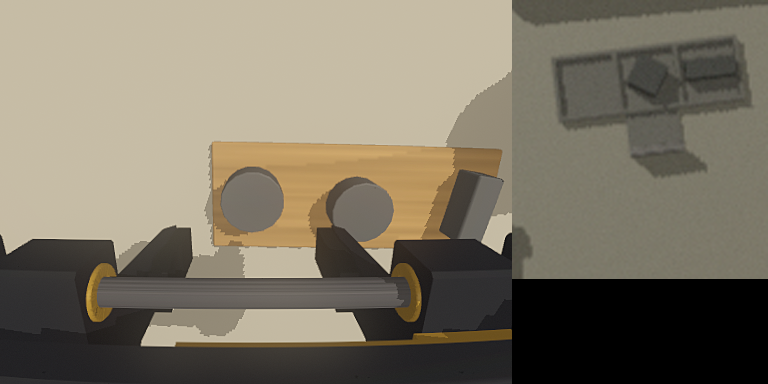

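The stick sits inside bay 2 in the top view. The target round's top is centred at wrist pixel (252.5,202), with its neighbour at (363,209).

```bash
python3 - <<'E'
from h import *
import pickle
f=pickle.load(open('w3.pkl','rb'))
r=wray(f,f['s'],[(252.5,202),(221.5,202),(284,202),(252.5,232),(252.5,172)],.030);print(r.round(4))
go(r[0,0],r[0,1],.0185,1.694)
E
```

```text
[[0.3685 0.2689 0.03  ]
 [0.3457 0.2662 0.03  ]
 [0.3917 0.2717 0.03  ]
 [0.3714 0.2451 0.03  ]
 [0.3659 0.2914 0.03  ]]
TCP [0.3699 0.2662 0.097 ] yaw 1.688 turn -0.006 tool shift [ 0.0028 -0.0011  0.0785] tilt z [-0.    -0.002 -1.   ] j [-0.65  0.75 -0.13  2.18  0.38  0.23 -1.  ] t 8.0
```

inch_along:
  offsets: {"deltas":[[0.0025,-0.001,0.03,0],[0,0,0.03,0],[0,0,0.013,0],[0,0,0.0055,0],[0,0,0,0],[0,0,0,0]]}

```text
t: 8.6
tool_pos: [0.3688, 0.2696, 0.0222]
ee_rot: [0.0, 0.664, 0.748, -0.001]
contact_force: [-0.1, -1.9, -0.4]
opening: 0.0656
grasp_force: 0.0
```

inch_along:
  offsets: {"deltas":[[0,0,0,0],[0,0,0,0],[0,0,0,0],[0,0,0,0],[0,0,0,0],[0,0,0,0]]}
  jaw: 0

```text
t: 9.2
tool_pos: [0.3684, 0.2704, 0.0224]
ee_rot: [0.0, 0.663, 0.748, -0.001]
contact_force: [0.0, -0.4, 5.8]
opening: 0.0466
grasp_force: 30.0
```

inch_along:
  offsets: {"deltas":[[0,0,-0.03,0],[0,0,-0.03,0],[0,0,-0.02,0],[0,0,0,0],[0,0,0,0]]}

```text
t: 9.7
tool_pos: [0.3683, 0.2705, 0.1019]
ee_rot: [-0.0, 0.664, 0.748, -0.001]
contact_force: [0.2, 0.3, -1.3]
opening: 0.047
grasp_force: 30.0
```

```bash
python3 -c "
from h import *
go(.5273,.0535,.10,1.696)"
```

```text
TCP [0.3683 0.2705 0.1019] yaw 1.691 turn -0.005 tool shift [-0.2351  0.1306  0.0019] tilt z [-0.002 -0.002 -1.   ] j [-0.57  0.74 -0.26  2.17  0.63  0.3  -1.25] t 9.7
```

inch_along:
  offsets: {"deltas":[[-0.039,0.022,0,0],[-0.039,0.022,0,0],[-0.039,0.022,0,0],[-0.039,0.022,0,0],[-0.039,0.022,0,0],[-0.040,0.0206,0,-0.005],[0,0,0,0],[0,0,0,0],[0,0,0,0]]}

```text
t: 10.6
tool_pos: [0.5248, 0.0544, 0.1013]
ee_rot: [-0.001, 0.661, 0.751, -0.002]
contact_force: [0.5, -0.6, -1.3]
opening: 0.0468
grasp_force: 30.0
```

```bash
python3 - <<'E'
from h import *
go(.5273,.0535,.023,1.696)
f=env.grab_frame("wrist");cv2.imwrite('pics/w4.png',f['pixels'])
E
```

```text
TCP [0.5248 0.0544 0.1013] yaw 1.698 turn 0.002 tool shift [-0.0012  0.0024  0.0783] tilt z [-0.004 -0.001 -1.   ] j [ 0.07  0.81 -0.44  1.96  0.67  0.52 -0.71] t 10.6
```

View pics/w4.png

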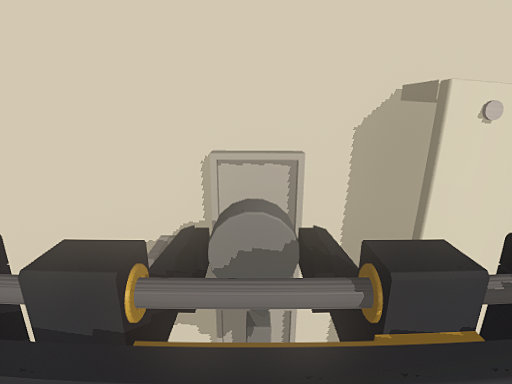

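The round at (254,245) is centred over the end bay, whose rim spans columns 207–305, so I can lower it.

inch_along:
  offsets: {"deltas":[[-0.0012,0.002,0.03,0],[0,0,0.03,0],[0,0,0.01,0],[0,0,0.005,0],[0,0,0.003,0],[0,0,0,0],[0,0,0,0],[0,0,0,0]]}

```text
t: 11.45
tool_pos: [0.5286, 0.0518, 0.025]
ee_rot: [0.0, 0.662, 0.75, -0.001]
contact_force: [1.0, 0.2, -1.1]
opening: 0.0466
grasp_force: 30.0
```

inch_along:
  offsets: {"deltas":[[0,0,0.002,0],[0,0,0,0],[0,0,0,0]]}

```text
t: 11.75
tool_pos: [0.5285, 0.0517, 0.0225]
ee_rot: [0.0, 0.662, 0.75, -0.001]
contact_force: [0.4, 0.2, 1.4]
opening: 0.047
grasp_force: 30.0
```

inch_along:
  offsets: {"deltas":[[0,0,0,0],[0,0,0,0],[0,0,0,0],[0,0,0,0]]}
  jaw: 0.066

```text
t: 12.15
tool_pos: [0.528, 0.0518, 0.0222]
ee_rot: [-0.0, 0.661, 0.75, -0.001]
contact_force: [-1.2, 0.0, 0.6]
opening: 0.0659
grasp_force: 0.0
```

inch_along:
  offsets: {"deltas":[[0,0,-0.04,0],[0,0,-0.04,0],[0,0,0,0],[0,0,0,0]]}

```text
t: 12.55
tool_pos: [0.5287, 0.0518, 0.1029]
ee_rot: [0.001, 0.662, 0.75, -0.001]
contact_force: [-0.6, -0.7, -0.7]
opening: 0.0661
grasp_force: 0.0
```

```bash
python3 -c "
from h import *
go(.4555,-.0246,.10,1.696)"
```

```text
TCP [0.5287 0.0518 0.1029] yaw 1.695 turn -0.001 tool shift [-0.0666 -0.0822  0.0029] tilt z [ 0.    -0.002 -1.   ] j [ 0.08  0.81 -0.45  1.95  0.67  0.53 -0.72] t 12.55
```

inch_along:
  offsets: {"deltas":[[-0.033,-0.041,0,0],[-0.033,-0.041,0,0],[0,0,0,0],[0,0,0,0],[0,0,0,0]]}
  jaw: 0.036

```text
t: 13.05
tool_pos: [0.4597, -0.0189, 0.102]
ee_rot: [-0.0, 0.661, 0.75, -0.001]
contact_force: [0.2, 0.9, -0.5]
opening: 0.0358
grasp_force: 0.0
```

```bash
python3 - <<'E'
from h import *
go(.4555,-.0246,.016,1.697)
s=env.observe();f=env.grab_frame("wrist");g=env.grab_frame("scene")
import pickle;f['s']=s;pickle.dump(f,open('w5.pkl','wb'))
b=cv2.resize(g['pixels'][180:260,200:285],(288,271),interpolation=cv2.INTER_CUBIC)
a=np.hstack([f['pixels'],np.vstack([b,np.zeros((113,288,3),np.uint8)])])
cv2.imwrite('pics/w5.png',a)
E
```

```text
TCP [ 0.4597 -0.0189  0.102 ] yaw 1.697 turn -0.0 tool shift [-0.0051 -0.0049  0.086 ] tilt z [-0.001 -0.001 -1.   ] j [ 0.17  0.75 -0.37  2.16  0.78  0.36 -0.73] t 13.05
```

View pics/w5.png

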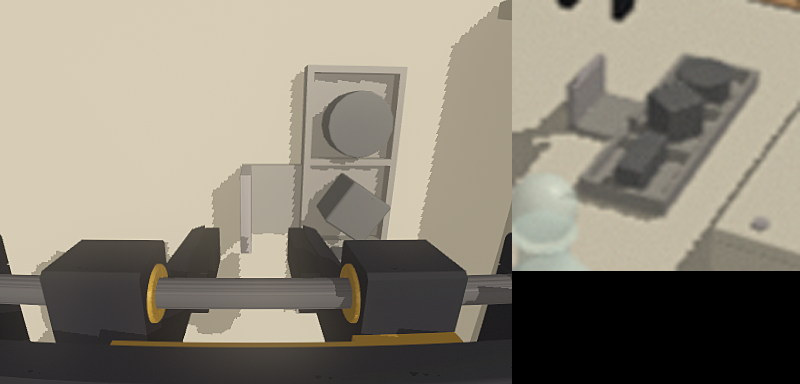

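All three stones lie flat in their bays. The bar, at wrist columns 240–251, sits between the fingers at 219 and 289.

```bash
python3 - <<'E'
from h import *
import pickle
f=pickle.load(open('w5.pkl','rb'))
r=wray(f,f['s'],[(240.5,165),(251,165),(241,251),(251.5,251)],.045);print(r.round(4))
a=r[:2].mean(0);b=r[2:].mean(0);print(np.arctan2(-(a-b)[0],(a-b)[1]),np.linalg.norm(a-b)); print((a-.03*(a-b)/np.linalg.norm(a-b)).round(4))
r=wray(f,f['s'],[(361,122),(329.5,122),(392,122)],.030);print('round',r.round(4))
E
```

```text
[[ 0.4469  0.0121  0.045 ]
 [ 0.454   0.013   0.045 ]
 [ 0.4546 -0.0521  0.045 ]
 [ 0.4624 -0.0511  0.045 ]]
0.12518301023486078 0.06461904175788347
[ 0.4542 -0.0173  0.045 ]
round [[0.5281 0.0511 0.03  ]
 [0.5057 0.048  0.03  ]
 [0.5505 0.0542 0.03  ]]
```

inch_along:
  offsets: {"deltas":[[-0.005,-0.0045,0.02,0],[0,0,0.03,0],[0,0,0.02,0],[0,0,0.008,0],[0,0,0.007,0],[0,0,0,0],[0,0,0,0]]}

```text
t: 13.85
tool_pos: [0.4557, -0.0248, 0.0176]
ee_rot: [-0.0, 0.661, 0.75, -0.001]
contact_force: [0.8, 0.6, -1.0]
opening: 0.036
grasp_force: 0.0
```

inch_along:
  offsets: {"deltas":[[0,0,0,0],[0,0,0,0],[0,0,0,0],[0,0,0,0],[0,0,0,0],[0,0,0,0.02],[0,0,0,0.026],[0,0,0,0],[0,0,0,0]]}
  jaw: 0

```text
t: 14.75
tool_pos: [0.4549, -0.0251, 0.0179]
ee_rot: [-0.0, 0.678, 0.735, -0.001]
contact_force: [-1.1, 0.8, 7.1]
opening: 0.0075
grasp_force: 30.3
```

```bash
python3 -c "
from h import *
go(.615,-.0109,.0176,1.651)"
```

```text
TCP [ 0.4549 -0.0251  0.0179] yaw 1.651 turn -0.0 tool shift [0.0013 0.1607 0.0003] tilt z [-0.002 -0.001 -1.   ] j [-0.02  0.92 -0.05  2.2   1.03  0.04 -1.  ] t 14.75
```

inch_along:
  offsets: {"deltas":[[0,0.005,0,0],[0,0.01,0,0],[0,0.012,0,0],[0,0.012,0,0],[0,0.012,0,0],[0,0.012,0,0],[0,0.012,0,0],[0,0.01,0,0],[0,0.005,0,0],[0,0,0,0]]}

```text
t: 15.75
tool_pos: [0.5376, -0.0205, 0.0179]
ee_rot: [-0.003, 0.679, 0.734, -0.008]
contact_force: [-15.3, -2.6, 21.5]
opening: 0.0075
grasp_force: 30.0
```

```bash
python3 -c "
from h import *
go(.615,-.0109,.0176,1.651)"
```

```text
TCP [ 0.5376 -0.0205  0.0179] yaw 1.648 turn -0.003 tool shift [0.0034 0.078  0.0003] tilt z [-0.015 -0.007 -1.   ] j [ 0.18  0.97 -0.39  1.94  0.87  0.43 -0.8 ] t 15.75
```

inch_along:
  offsets: {"deltas":[[0,0,-0.001,0],[0,0,-0.001,0],[0,0.005,0,0],[0,0.01,0,0],[0,0.012,0,0],[0,0.012,0,0],[0,0.01,0,0],[0,0.005,0,0],[0,0,0,0],[0,0,0,0]]}

```text
t: 16.75
tool_pos: [0.5992, -0.0143, 0.0191]
ee_rot: [0.0, 0.679, 0.734, -0.001]
contact_force: [-0.1, -0.0, -6.2]
opening: 0.0079
grasp_force: 30.2
```

```bash
python3 -c "
from h import *
go(.615,-.0109,.0176,1.651)"
```

```text
TCP [ 0.5992 -0.0143  0.0191] yaw 1.649 turn -0.002 tool shift [0.0021 0.016  0.0015] tilt z [-0.001 -0.002 -1.   ] j [ 0.21  1.01 -0.47  1.76  0.8   0.57 -0.69] t 16.75
```

inch_along:
  offsets: {"deltas":[[0,0.005,0.0007,0],[0,0.008,0,0],[0,0.005,0,0],[0,0,0,0],[0,0,0,0],[0,0,0,0]]}

```text
t: 17.35
tool_pos: [0.6174, -0.0127, 0.0188]
ee_rot: [0.0, 0.679, 0.734, -0.001]
contact_force: [1.4, 0.5, -5.9]
opening: 0.0078
grasp_force: 30.1
```

inch_along:
  offsets: {"deltas":[[0,0,0,0],[0,0,0,0],[0,0,0,0],[0,0,0,0],[0,0,0,0]]}
  jaw: 0.034

```text
t: 17.85
tool_pos: [0.6111, -0.0132, 0.0192]
ee_rot: [-0.003, 0.678, 0.735, -0.006]
contact_force: [-13.7, 0.5, 12.1]
opening: 0.0339
grasp_force: 7.5
```

inch_along:
  offsets: {"deltas":[[0,0,-0.015,0],[0,0,-0.03,0],[0,0,-0.04,0],[0,0,-0.04,0],[0,-0.04,-0.03,0],[0,-0.05,0,0],[0,-0.04,0,0],[0,0,0,0],[0,0,0,0]]}

```text
t: 18.75
tool_pos: [0.4875, -0.0229, 0.1748]
ee_rot: [0.001, 0.678, 0.735, -0.001]
contact_force: [1.2, 0.8, -0.4]
opening: 0.0338
grasp_force: 0.0
```

```bash
python3 - <<'E'
from h import *
import pickle
go(.615,-.0109,.0176,1.651)
s=env.observe();f=env.grab_frame("wrist");g=env.grab_frame("scene");t=env.grab_frame("top")
pickle.dump((f,g,t,s),open('end.pkl','wb'))
A=cv2.resize(t['pixels'][75:215,205:345],(400,400),interpolation=cv2.INTER_CUBIC)
B=cv2.resize(g['pixels'][160:300,200:360],(400,350),interpolation=cv2.INTER_CUBIC)
c=np.zeros((600,800,3),np.uint8);c[:400,:400]=A;c[:350,400:]=B
c[400:,:400]=cv2.resize(t['pixels'][160:270,130:450],(400,200));c[350:,400:733]=cv2.resize(f['pixels'],(333,250))
cv2.imwrite('pics/end.png',c)
E
```

```text
TCP [ 0.4875 -0.0229  0.1748] yaw 1.65 turn -0.001 tool shift [0.0018 0.128  0.1572] tilt z [-0.    -0.002 -1.   ] j [ 0.34  0.68 -0.63  2.02  0.66  0.65 -0.65] t 18.75
```

View pics/end.png

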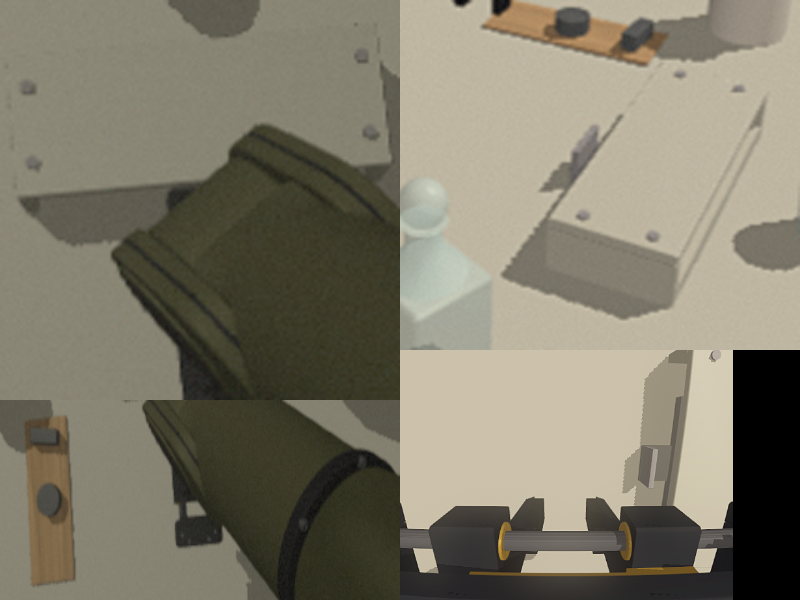

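The tab and bar show in front of the shelf in the wrist inset, at about (648–657, 447–488). The left board's spare round and stick are still in place. I'll check the depth numerically.

```bash
python3 - <<'E'
from h import *
import pickle
f,g,t,s=pickle.load(open('end.pkl','rb'))
G=cv2.cvtColor(f['pixels'],6)
for v in (165,180,195): print(v,' '.join(map(str,G[v,362:450])))
E
```

```text
165 148 147 148 148 148 151 146 111 96 103 100 102 101 99 100 100 100 100 100 100 99 96 101 100 93 120 166 160 159 162 162 166 167 144 111 114 116 116 116 116 115 116 116 116 115 117 116 116 117 116 117 116 116 105 90 93 93 92 103 117 117 117 116 117 116 118 117 117 139 163 190 204 201 200 200 201 201 201 201 201 201 201 201 201 201 202 201 201
180 147 147 147 148 148 131 89 97 107 99 99 100 100 98 99 98 99 100 98 96 98 100 96 107 158 161 158 159 161 165 169 144 110 115 115 115 114 115 115 115 115 115 114 115 115 115 114 115 116 115 117 107 90 92 92 91 103 118 116 116 116 116 116 118 117 115 141 165 191 203 200 200 199 200 200 200 200 200 200 201 201 200 200 200 200 200 201 201
195 146 147 149 149 102 94 106 99 97 99 98 98 98 96 97 97 98 96 96 98 96 98 149 161 157 158 159 162 170 144 108 114 115 114 114 115 114 114 114 114 114 114 115 114 115 114 115 116 118 96 90 91 91 92 105 117 116 116 115 115 116 116 116 122 146 169 203 201 200 199 199 200 199 200 199 200 200 200 199 199 200 200 200 200 200 200 200 200
```

```bash
python3 - <<'E'
from h import *
import pickle
f,g,t,s=pickle.load(open('end.pkl','rb'))
o=lambda L,z: wray(f,s,L,z).round(4)[:,:2].tolist()
print('bar top front',o([(387,165),(385.5,180),(383.5,195)],.045))
print('bar top back',o([(395.5,165),(393.5,180),(391.5,195)],.045))
print('block foot',o([(415,165),(413,180),(410.5,195)],.006))
print('shelf low',o([(430.5,165),(428,180),(426,195)],.05))
print('shelf top',o([(432,165),(430,180),(427.5,195)],.062))
E
```

```text
bar top front [[0.6112, 0.0059], [0.6126, -0.0085], [0.6136, -0.0234]]
bar top back [[0.6194, 0.0066], [0.6204, -0.0079], [0.6215, -0.0227]]
block foot [[0.6606, 0.0028], [0.662, -0.0138], [0.663, -0.0309]]
shelf low [[0.6505, 0.0102], [0.6514, -0.0041], [0.653, -0.0188]]
shelf top [[0.6444, 0.012], [0.6458, -0.0017], [0.6468, -0.0157]]
```

```bash
python3 -c "
from workcell import env
print(env.finish_job())"
```

```text
the job is handed in; nothing more can be done
None
```

I put a stick and a round in the tray beside the cube already there, slid it about 10–16 mm past the shelf's front edge, let go and handed the job in; I couldn't see the stones once under the shelf, and no verdict came back.

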